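Level the loaded drawer cabinet and hold the spirit level down

ROBOT

A 7-joint arm with a two-finger parallel gripper is mounted at the origin on the work surface. World frame = base frame: x ahead of the robot, y to its left, z up, the work surface at z = 0. Lengths are in m, angles in rad, forces in N, time in s.
With the tool pointing down it reaches from about 0.4 to 0.85 m from the base axis. Payload 10.4 kg.
Tool frame: the origin (TCP) lies midway between the tips of the shut fingers; the grasp point (between the pads) lies 19 mm behind it; y points along the fingers, x is the direction in which the jaws open and shut, and the axes are right-handed (so a half turn about y gives the same grasp; the last joint's range is limited). The gripper opens to 87 mm and grips with 3 to 60 N. Pads are 19 mm wide; open, the fingers measure 117 mm over their backs; the gripper's body (75 mm by 190 mm) begins 51 mm behind the grasp point.
Start: joints at [1.276, 0.332, -0.065, 1.46, 0.022, 1.35, -0.088], TCP at [0.168, -0.602, 0.223] pointing down, gripper open.
Joint ranges: [-2.6, 2.6], [-0.5, 2.12], [-1.47, 1.34], [0.16, 2.42], [-1.27, 4.41], [0.06, 2.06], [-2.6, 2.6]. Speed limits (rad/s): [2.22, 2.22, 2.79, 2.79, 3.14, 3.14, 3.14].

INTERFACE

Orientations are given as a unit quaternion [x, y, z, w].
In Python, from bench import r gives the robot as it stands. The module is installed in compiled form; this text tells all that it offers.
- The arm moves only by the tool arm_command, never from a script. Its argument "deltas" is one flat list of numbers, 6 for each row, row after row: the shift along the tool's x, y, z in m, then the turn, a rotation vector about the tool's x, y, z in degrees. In form: [tx, ty, tz, ax, ay, az, tx, ty, tz, ax, ay, az, ...]. A call has 1 to 8 rows; each row is the pose to reach, as a shift and turn from the pose commanded when the call began, along the tool's axes at that moment; what a row does not reach only later rows make up. A row lasts 1/8 s, in which the tool goes at most 62.5 mm and 10.7 degrees, less where a joint would pass 70% of its speed; a pose out of reach is approached as far as the arm can. A call with a gripper value outside its range is refused whole. "hand" is the opening, from 0 (shut) to 1 (fully open), set as the call begins (left out, the last holds). The fingers move at their own pace and stop on an object; "grip_force" is the grip in N (left out, the last holds). Time passes only in rows, so rows that repeat a pose let the fingers close. It gives the time, the measured TCP pose, the force and the opening at its end, in the units of the state.
- r.read_state(): the state, without advancing time (a new reading comes with each control period).
- r.camera(name): name is "side" or "top" or "wrist"; returns a dict with "image" (480x640x3 uint8, red, green, blue), "intrinsics" (3x3 intrinsics, pixels), "world_from_camera" (4x4, takes a point from camera to world coordinates); the wrist camera has in their place "hand_eye" (4x4, takes a point from camera to tool coordinates, whose origin is the TCP and whose axes are the tool frame's). Camera axes: x right, y down, z forward; pixel columns grow to the right and rows downward; lengths in m; the calibration is good to about 2 mm. A picture is of the moment at which its call begins: read the wrist's pose just before it. There is no depth.
- r.close_job(): hands the job in, once; it reports no verdict.
Trained networks look in a picture, given as the dict that the camera call returned (one of the last four; its "shot" number tells which), for a name from the list of things; names that differ only in an ending like _2 or _b are one class to them, and where a whole thing is asked for, a point or a joint stands for the part that bears it (a point fixed in the world has none). Each returns a list of dicts, best first, with "conf" (0 to 1); they miss things now and then, are a little off and sometimes report something else, mostly with a low value. They report only what shows in the picture. A call takes as long as a camera call. They do not tell look-alikes from the thing itself.
- r.boxes_of(picture, query): "centre" ([row, column] in pixels, amid what is visible of it).
- r.regions_of(picture, query): "region" (480x640 bool, what is visible of it) and "centre" ([row, column] in pixels, amid what is visible of it).
The state is a dict: "time": time; "joint_positions": joint angles; "joint_vel": joint speeds; "joint_torque": joint torques, N m; "ee_pos": TCP position; "eef_rot": TCP orientation; "ft_force": force on the tool from outside, world axes, zero at the start; "torque": the same for the moment, N m; "width": finger opening in m.
Only numpy, scipy, OpenCV 4.12 (cv2) and the standard library are available. Lean on these libraries where they do the work, as an engineer would, in place of code of your own. Each camera call takes 0.05 s, during which the arm holds its last target.

TASK

Push the loaded drawer of the counter-top cabinet fully shut, lay the yellow spirit level upright along the middle of the cabinet's steel top (lengthwise from its right end to the end with the red foot knob) and let go of it, then turn the red knob of the levelling foot clockwise until the bubble rests between its two lines. Last, press straight down on the middle of the spirit level with about 10 N, bubble still between the lines, and finish while still pressing: do not let go. Leave the other things on the counter where they are.

Things in the scene. Friction and masses are not known exactly. Their poses are not given: they have to be found in the camera images.
- cabinet: white cabinet, 180 mm deep (x), 240 mm wide (y), flat steel top 120 mm above the counter, drawer in its front (-x, facing the robot). It tips (at most 0.02 rad) about two rubber feet at its right (-y) end; the levelling foot beyond its left (+y) end starts too low. Origin 20 mm above the counter, 110 mm to the right of its middle
- top_center (a point): middle of the cabinet's steel top, on its surface; axes as the cabinet (x away from the drawer front, y towards the levelling foot, z up)
- drawer_handle (a point): middle of the drawer's dark bar handle: 10 mm thick, 120 mm long (y), 25 mm before the drawer front, about 84 mm above the counter. The drawer slides along the cabinet's x; push bar or front to +x to shut it (a few newtons). The front is 35 to 113 mm above the counter
- drawer (a joint): opening of the drawer in m: 0 fully shut, starts 0.035 to 0.055 open
- knob_grip (a point): middle of the grip bar of the red knob on the foot's upright screw: bar 56 mm long (x), 14 mm thick (y), 34 mm high, middle 140 mm above the counter, on a red disc 40 mm wide; 70 mm from the cabinet's side. Clockwise from above raises this end (10.6 mrad tilt per rad); stays as left, at constant height; starts 0.9 to 1.6 rad short of level
- level_center (a point): centre (half-way up) of the yellow spirit level, 200 mm long (x), 24 wide (y), 45 high (z), 310 g, upright on the counter at the start. Grip and press it at the dark band round its middle. Green vial in its top, centred 52 mm towards +x; two black lines 24 mm apart mark its centre; the pale bubble is 16 mm long
- bubble (a joint): bubble's place along the level's x in m: 0 = midway between the lines, + towards the vial's end of the level (+x). It runs to the higher side, about 0.7 mm per mrad (7.4 mm per rad of knob with the level lengthwise), at most 22 mm, and settles in about 2 s
- tub_a: amber lidded salad tub 106 x 86 x 56 mm, bystander; origin at the centre of its underside
- tub_b: green lidded salad tub 106 x 86 x 56 mm, bystander; origin at the centre of its underside
- jar: glass jar with steel lid, 76 mm wide, 120 mm high, bystander; origin at the centre of its underside
- sauce: amber sauce bottle, 56 mm wide, 190 mm high, bystander; origin at the centre of its underside
- mug: white mug, 80 mm wide, 90 mm high, bystander; origin at the centre of its underside
- can: drinks can, 66 mm wide, 120 mm high, bystander; origin at the centre of its underside
There are look-alikes about, which are no part of the job. What is shaped like the part that bears level_center but orange is not meant.

How it is judged:
On the way, in this order (a step that is already met when the one before it is completed fails the run):
1. the drawer is pushed fully shut (value of joint drawer below 0.006 m), for 0.2 s.
2. the spirit level lies upright lengthwise on the cabinet top, let go (value of joint drawer below 0.006 m and x of level_center in the frame of top_center between -0.085 and 0.085 m and y of level_center in the frame of top_center between -0.05 and 0.05 m and z of level_center in the frame of top_center between 0.018 and 0.027 m and angle between the x axis of level_center and the y axis of top_center, either way round below 0.2 rad and angle between level_center's own z axis and vertical below 0.06 rad and contact force between the fingers and level below 0.1 N and contact force between level and cabinet above 1 N and linear speed of level below 0.02 m/s), for 0.3 s.
3. the foot is turned until the bubble rests between the lines, with the level left free (value of joint drawer below 0.006 m and x of level_center in the frame of top_center between -0.085 and 0.085 m and y of level_center in the frame of top_center between -0.05 and 0.05 m and z of level_center in the frame of top_center between 0.018 and 0.027 m and angle between the x axis of level_center and the y axis of top_center, either way round below 0.2 rad and angle between level_center's own z axis and vertical below 0.06 rad and contact force between the fingers and level below 0.1 N and value of joint bubble between -0.0035 and 0.0035 m and angle between cabinet's own z axis and vertical below 0.006 rad), for 0.5 s.
At the end, for the whole second after the job is handed in: drawer within 6 mm of shut; level upright on the cabinet top, within 50 mm of the middle and 0.2 rad of lengthwise; bubble within 3.5 mm of centre, cabinet within 0.006 rad of level; level still pressed on the top with 7 to 35 N (its 3 N weight included) (value of joint drawer below 0.006 m and x of level_center in the frame of top_center between -0.085 and 0.085 m and y of level_center in the frame of top_center between -0.05 and 0.05 m and z of level_center in the frame of top_center between 0.018 and 0.027 m and angle between the x axis of level_center and the y axis of top_center, either way round below 0.2 rad and angle between level_center's own z axis and vertical below 0.06 rad and value of joint bubble between -0.0035 and 0.0035 m and angle between cabinet's own z axis and vertical below 0.006 rad and contact force between level and cabinet between 7 and 35 N); the arm keeps its last pose, push and grip.
It fails at once if a bystander is moved by more than 30 mm (distance of any of tub_a, tub_b, jar, sauce, mug, can from where it was at the start of the episode above 0.03 m).
It fails at once if the spirit level is pressed on the cabinet with more than 80 N (contact force between level and cabinet above 80 N).
It also fails if it takes over 72 s, if anything falls off the work surface, if the arm or the gripper's body presses on something with over 40 N, if the wrist force passes 120 N, or if a joint passes its speed limit or range.

## Working session

There is one attempt and no reset: what is moved stays moved. The work goes in short steps, Python scripts to look and compute and a tool call to move; the robot and the scene stay as the last step left them, time stands still between calls to the robot, and variables do not carry over. Pictures are saved under pics/ and viewed, and the job is handed in when it is done.

Besides the shell and the picture viewer there is one more tool, called after "Call:" by a JSON object that holds its "api" and its "payload". arm_command: Moves the arm, as the interface text tells. Its arguments: {"type":"object","properties":{"deltas":{"type":"array","items":{"type":"number"}},"hand":{"type":"number"},"grip_force":{"type":"number"}},"required":["deltas"]}

```bash
mkdir -p pics; cat > h.py <<'E'
from bench import r
import numpy as np, cv2
from scipy.spatial.transform import Rotation as R
def save(p,name): cv2.imwrite('pics/'+name+'.png',cv2.cvtColor(p['image'],cv2.COLOR_RGB2BGR))
def T_of(p,st=None):
    if 'world_from_camera' in p: return np.array(p['world_from_camera'])
    T=np.eye(4);T[:3,:3]=R.from_quat(st['eef_rot']).as_matrix();T[:3,3]=st['ee_pos'];return T@np.array(p['hand_eye'])
def ray(p,rc,st=None):
    T=T_of(p,st);K=np.array(p['intrinsics']);d=np.linalg.solve(K,[rc[1],rc[0],1.]);return T[:3,3],T[:3,:3]@d
def atz(p,rc,z,st=None):
    o,d=ray(p,rc,st);return o+d*(z-o[2])/d[2]
def proj(p,X,st=None):
    T=np.linalg.inv(T_of(p,st));c=T[:3,:3]@np.array(X)+T[:3,3];u=np.array(p['intrinsics'])@c;return u[1]/u[2],u[0]/u[2]
def delta(target,yq=None):
    st=r.read_state();M=R.from_quat(st['eef_rot']).as_matrix();return M.T@(np.array(target)-st['ee_pos'])
E
python3 - <<'E'
from h import *
st=r.read_state();print(st['time'],st['ee_pos'],R.from_quat(st['eef_rot']).as_matrix().round(3),st['ft_force'],st['width'])
for n in ['top','side']:
    p=r.camera(n);save(p,n+'0');print(n,np.array(p['world_from_camera']).round(3).tolist(),np.array(p['intrinsics']).tolist())
    for q,z in [('level_center',.022),('knob_grip',.157),('drawer_handle',.084),('cabinet',.12),('tub_a',.056),('jar',.12),('sauce',.19),('mug',.09),('can',.12)]:
        for b in r.boxes_of(p,q)[:3]: print(q,round(b['conf'],2),np.round(b['centre'],1),atz(p,b['centre'],z).round(3))
E
```

```text
0.0 [ 0.16770881 -0.60170093  0.22178324] [[ 0.269 -0.     0.963]
 [-0.963  0.001  0.269]
 [-0.001 -1.    -0.   ]] [0.51360625 0.10302751 0.34516949] 0.08702834855776047
top [[0.005, -0.996, 0.094, 0.379], [-1.0, -0.006, -0.008, -0.038], [0.009, -0.094, -0.996, 1.581], [0.0, 0.0, 0.0, 1.0]] [[589.7851197261186, 0.0, 316.94530080198314], [0.0, 589.7851197261186, 235.43094867553876], [0.0, 0.0, 1.0]]
level_center 0.95 [344.  455.7] [ 0.244 -0.416  0.022]
level_center 0.87 [310.5 359.7] [ 0.33  -0.165  0.022]
level_center 0.81 [248.1 428. ] [ 0.495 -0.346  0.022]
knob_grip 0.76 [200.3 209. ] [0.599 0.213 0.157]
drawer_handle 0.64 [246.7 284.2] [0.492 0.032 0.084]
cabinet 0.8 [210.9 283.3] [0.579 0.034 0.12 ]
cabinet 0.62 [129.6 338.6] [ 0.787 -0.104  0.12 ]
tub_a 0.97 [175.1 453.2] [ 0.685 -0.408  0.056]
tub_a 0.56 [253.2 166.4] [0.475 0.338 0.056]
jar 0.96 [135.6 291.5] [0.771 0.015 0.12 ]
sauce 0.87 [130.2 341. ] [ 0.766 -0.107  0.19 ]
mug 0.94 [176.1 133.8] [0.67  0.418 0.09 ]
can 0.85 [135.6 235.8] [0.77  0.156 0.12 ]
side [[-0.973, -0.127, 0.194, 0.175], [-0.232, 0.535, -0.813, 1.3
[... 283 characters left out ...]
l_center 0.78 [176.6 353.6] [ 0.5   -0.51   0.022]
knob_grip 0.53 [238.  222.6] [0.728 0.156 0.157]
drawer_handle 0.66 [253.6 318.9] [0.489 0.067 0.084]
drawer_handle 0.46 [265.4 205.2] [0.772 0.19  0.084]
cabinet 0.67 [333.2 298.7] [0.449 0.421 0.12 ]
cabinet 0.65 [243.9 287.6] [0.57  0.092 0.12 ]
tub_a 0.66 [333.3 300.8] [0.463 0.355 0.056]
tub_a 0.62 [182.7 295.4] [ 0.674 -0.358  0.056]
jar 0.86 [235.2 224. ] [0.753 0.092 0.12 ]
jar 0.67 [201.9 342.7] [ 0.47  -0.162  0.12 ]
sauce 0.96 [207.4 238.1] [0.721 0.05  0.19 ]
sauce 0.25 [251.9 318.3] [0.457 0.205 0.19 ]
mug 0.81 [335.9 210.6] [0.651 0.446 0.09 ]
mug 0.67 [332.  298.1] [0.46  0.387 0.09 ]
can 0.72 [265.2 202.8] [0.756 0.235 0.12 ]
```

View pics/top0.png

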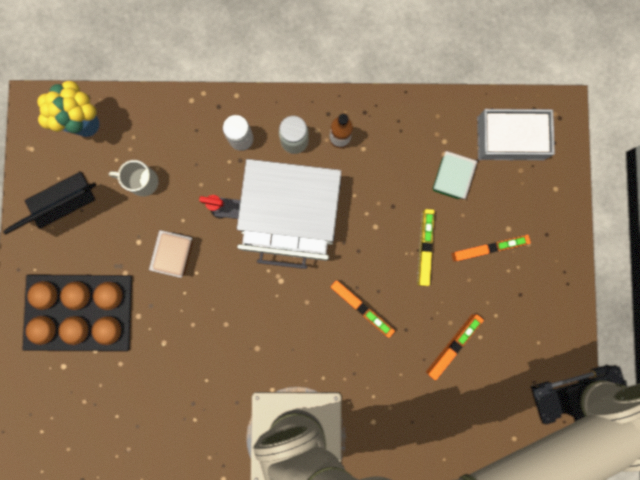

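View pics/side0.png

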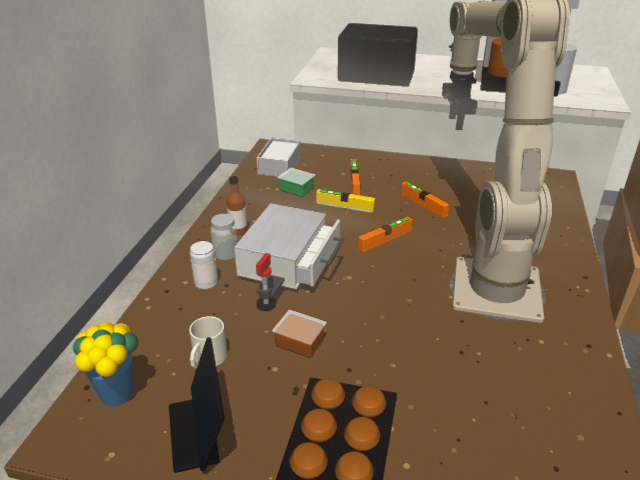

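The yellow level lies at about (428,248) in the top view, with its vial at the upper end. The cabinet is at about (285,200), the open drawer is below it, and the red knob is at (210,203). There are three orange look-alikes.

```bash
python3 - <<'E'
from h import *
p=r.camera('top');im=p['image'].astype(int)
hsv=cv2.cvtColor(p['image'],cv2.COLOR_RGB2HSV)
m=((hsv[...,0]>24)&(hsv[...,0]<33)&(hsv[...,1]>150)&(hsv[...,2]>120)).astype(np.uint8);m[:, :300]=0
n,l,s,c=cv2.connectedComponentsWithStats(m);print(s[1:],c[1:])
ys,xs=np.nonzero(m[200:300,400:450]);pts=np.stack([xs+400,ys+200],1).astype(np.float32)
rr=cv2.minAreaRect(pts);b=cv2.boxPoints(rr);print(rr)
for q in b: print(q,atz(p,(q[1],q[0]),.045).round(4))
print('c',atz(p,(rr[0][1],rr[0][0]),.04))
# red knob
m=((hsv[...,0]<8)|(hsv[...,0]>172))&(hsv[...,1]>180)&(hsv[...,2]>100);m[:, :190]=0;m[:,240:]=0
ys,xs=np.nonzero(m);print('knob',len(xs),ys.mean(),xs.mean(),atz(p,(ys.mean(),xs.mean()),.15))
a=cv2.resize(p['image'][140:290,180:460],None,fx=2.85,fy=2.85,interpolation=cv2.INTER_CUBIC)
save({'image':a},'crop0')
E
```

```text
[[422 210  12  33  85]
 [432 218   2   6   8]
 [429 233   4  10  11]
 [520 237   4   1   4]
 [517 238   1   1   1]
 [504 241   3   1   3]
 [525 240   1   2   2]
 [498 243   1   1   1]
 [500 242   1   1   1]
 [498 245   1   2   2]
 [521 244   2   1   2]
 [507 247   2   1   2]
 [499 248   1   1   1]
 [504 248   2   1   2]
 [419 251  13  35 347]
 [367 311   2   2   2]
 [370 311   1   1   1]
 [374 314   2   2   2]
 [367 317   4   4   4]
 [475 319   1   1   1]
 [473 320   1   1   1]
 [478 321   2   2   2]
 [384 323   1   1   1]
 [470 323   2   2   2]
 [479 324   1   1   1]
 [475 329   1   1   1]
 [383 331   2   2   2]
 [387 330   3   3   3]
 [461 333   3   3   3]
 [468 337   1   1   1]
 [458 338   2   3   3]
 [467 339   1   1   1]] [[426.03529412 221.45882353]
 [432.75       221.        ]
 [431.36363636 237.90909091]
 [521.5        237.        ]
 [517.         238.        ]
 [505.         241.        ]
 [525.         240.5       ]
 [498.         243.        ]
 [500.         242.        ]
 [498.         245.5       ]
 [521.5        244.        ]
 [507.5        247.        ]
 [499.         
[... 279 characters left out ...]
4.         323.        ]
 [470.5        323.5       ]
 [479.         324.        ]
 [475.         329.        ]
 [383.5        331.5       ]
 [388.         331.        ]
 [462.         334.        ]
 [468.         337.        ]
 [458.33333333 339.        ]
 [467.         339.        ]]
((426.50439453125, 247.43360900878906), (10.643043518066406, 75.43256378173828), 3.814074993133545)
[418.68582 284.71237] [ 0.3979 -0.3163  0.045 ]
[423.70352 209.44687] [ 0.5953 -0.3316  0.045 ]
[434.32297 210.15485] [ 0.5936 -0.3596  0.045 ]
[429.30527 285.42035] [ 0.3962 -0.3439  0.045 ]
c [ 0.49555707 -0.33878548  0.04      ]
knob 220 201.75454545454545 211.63181818181818 [0.59607644 0.20773368 0.15      ]
```

View pics/crop0.png

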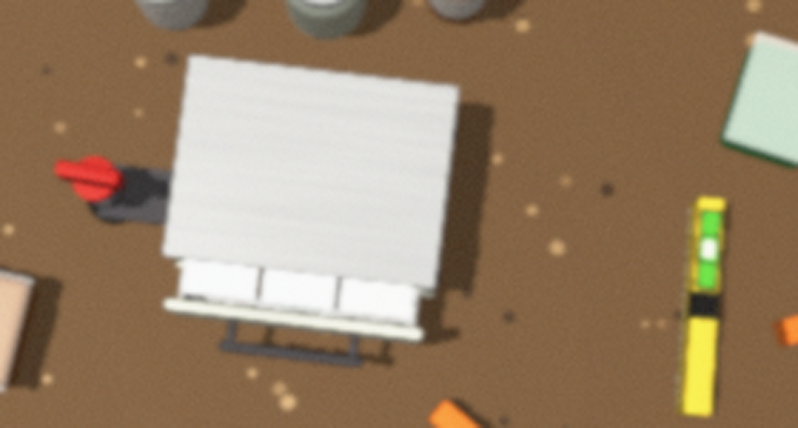

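```bash
cat >> h.py <<'E'
def goto(pos,yaw=None):
    """tool-frame delta + turn for TCP pos and tool-x yaw (deg, world), tool y down"""
    st=r.read_state();M=R.from_quat(st['eef_rot']).as_matrix();d=M.T@(np.array(pos)-st['ee_pos'])
    rv=np.zeros(3)
    if yaw is not None:
        a=np.radians(yaw);x=np.array([np.cos(a),np.sin(a),0]);y=np.array([0,0,-1.]);G=np.stack([x,y,np.cross(x,y)],1)
        rv=np.degrees(R.from_matrix(M.T@G).as_rotvec())
    print('t',round(st['time'],2),'delta',d.round(4).tolist(),rv.round(2).tolist(),'F',np.round(st['ft_force'],1),'pos',np.round(st['ee_pos'],4),'w',round(st['width'],4))
E
python3 - <<'E'
from h import *
p=r.camera('top')
C=[atz(p,(y/2.85+140,x/2.85+180),.119) for x,y in [(190,56),(459,87),(435,291),(164,256)]]
print(np.round(C,4),np.mean(C,0))
for a,b in [(0,1),(1,2),(2,3),(3,0)]: d=C[b]-C[a];print(np.linalg.norm(d),np.degrees(np.arctan2(d[1],d[0])))
h=[atz(p,(y/2.85+140,x/2.85+180),.089) for x,y in [(222,346),(357,361)]];print(np.round(h,4),np.mean(h,0))
goto([.46,-.335,.26],-94.5)
E
```

```text
[[ 0.7084  0.1274  0.119 ]
 [ 0.6823 -0.1103  0.119 ]
 [ 0.5015 -0.0897  0.119 ]
 [ 0.5307  0.1471  0.119 ]] [0.60571612 0.01862495 0.119     ]
0.23915756386686127 -96.25708124335088
0.18204489228743423 173.4821325317942
0.23858170562701542 82.96938871192435
0.17882224643931113 -6.331091270076838
[[ 0.4539  0.0981  0.089 ]
 [ 0.4413 -0.0217  0.089 ]] [0.44755561 0.0381845  0.089     ]
t 1.1 delta [-0.1788, -0.0374, 0.3532] [-0.0, 20.07, 0.0] F [-0.1  0.4 -0.6] pos [ 0.1678 -0.6021  0.2226] w 0.087
```

Call:
{"api": "arm_command", "payload": {"deltas": [-0.179,-0.037,0.353,0,20,0,-0.179,-0.037,0.353,0,20,0,-0.179,-0.037,0.353,0,20,0,-0.179,-0.037,0.353,0,20,0,-0.179,-0.037,0.353,0,20,0,-0.179,-0.037,0.353,0,20,0,-0.179,-0.037,0.353,0,20,0,-0.179,-0.037,0.353,0,20,0]}}

```text
time: 2.1
ee_pos: [0.4614, -0.333, 0.2597]
eef_rot: [0.481, -0.518, 0.518, -0.482]
ft_force: [0.5, -0.1, -0.1]
width: 0.0869
```

```bash
python3 - <<'E'
from h import *
st=r.read_state();p=r.camera('wrist');save(p,'w1')
for b in r.boxes_of(p,'level_center'): print(b['conf'],b['centre'],atz(p,b['centre'],.03,st))
goto([.405,.05,.10],-96.5)
E
```

```text
0.65 [167.9, 324.3] [ 0.50638375 -0.33791636  0.03      ]
0.65 [288.4, 167.8] [ 0.37168588 -0.13041551  0.03      ]
0.63 [163.3, 477.0] [ 0.4989317  -0.50964799  0.03      ]
0.57 [370.9, 382.1] [ 0.22884797 -0.39742684  0.03      ]
t 2.2 delta [-0.3804, 0.1593, -0.0839] [0.03, 2.02, 0.03] F [ 0.1  0.2 -0.5] pos [ 0.459  -0.3357  0.2594] w 0.0876
```

View pics/w1.png

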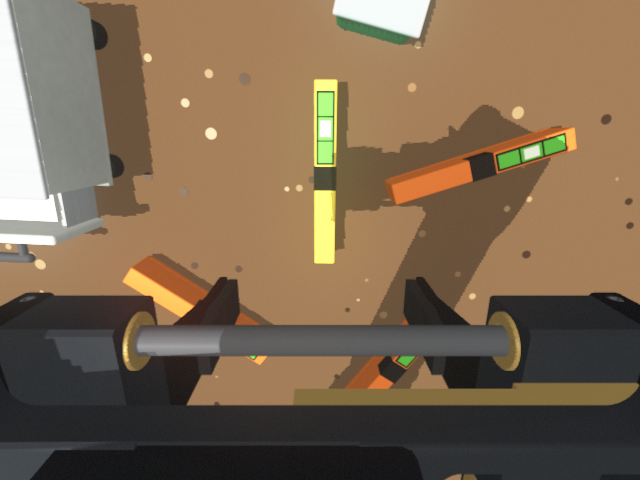

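Band of the yellow level is at (325,178) in the wrist view, and the level runs nearly parallel to the image column. Next I go to the drawer.

Call:
{"api": "arm_command", "payload": {"deltas": [-0.3,0.05,-0.07,0,2,0,-0.3,0.05,-0.07,0,2,0,-0.3,0.05,-0.07,0,2,0,-0.3,0.05,-0.07,0,2,0,-0.3,0.05,-0.07,0,2,0,-0.375,0.1,-0.084,0,2,0,-0.375,0.189,-0.084,0,2,0,-0.375,0.189,-0.084,0,2,0], "hand": 0}}

```text
time: 3.2
ee_pos: [0.4043, 0.0446, 0.0688]
eef_rot: [0.471, -0.527, 0.528, -0.471]
ft_force: [1.4, -1.9, -0.0]
width: 0.015
```

```bash
python3 - <<'E'
from h import *
goto([.405,.043,.072],-96.5)
p=r.camera('side');save({'image':cv2.resize(p['image'][180:330,220:420],None,fx=4,fy=4)},'s2')
E
```

```text
t 3.2 delta [0.0015, -0.0032, 0.0009] [-0.01, -0.01, 0.05] F [ 1.4 -1.9 -0. ] pos [0.4043 0.0446 0.0688] w 0.015
```

View pics/s2.png

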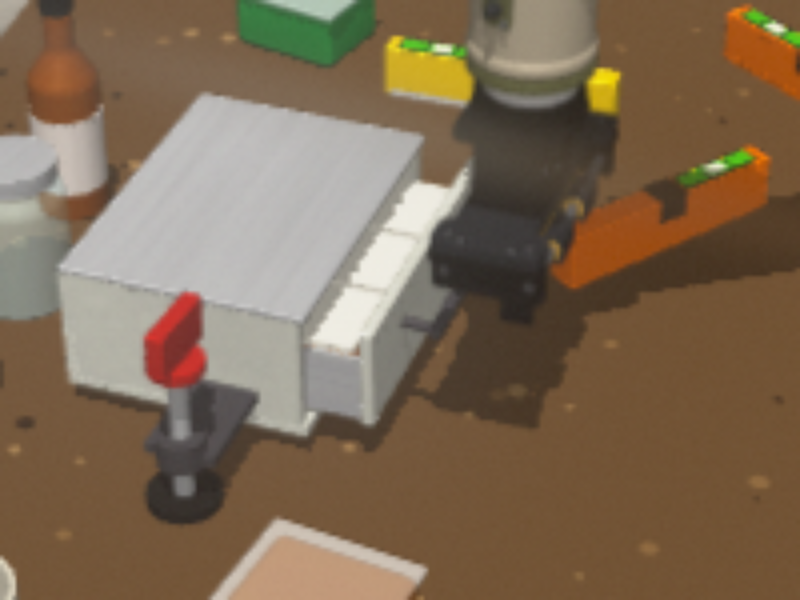

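Call:
{"api": "arm_command", "payload": {"deltas": [0,-0.002,0.02,0,0,0,0,-0.002,0.03,0,0,0,0,-0.002,0.04,0,0,0,0,-0.002,0.05,0,0,0,0,-0.002,0.06,0,0,0,0,-0.002,0.06,0,0,0]}}

```text
time: 4.0
ee_pos: [0.4654, 0.0389, 0.0726]
eef_rot: [0.471, -0.527, 0.527, -0.471]
ft_force: [-0.3, -0.2, 0.4]
width: 0.0005
```

```bash
python3 - <<'E'
from h import *
goto([.405,.043,.07],-96.5)
p=r.camera('side');save({'image':cv2.resize(p['image'][180:330,220:420],None,fx=4,fy=4)},'s3')
E
```

```text
t 4.0 delta [0.0027, 0.0026, -0.0605] [-0.03, 0.07, -0.03] F [-0.3 -0.2  0.4] pos [0.4654 0.0389 0.0726] w 0.0005
```

View pics/s3.png

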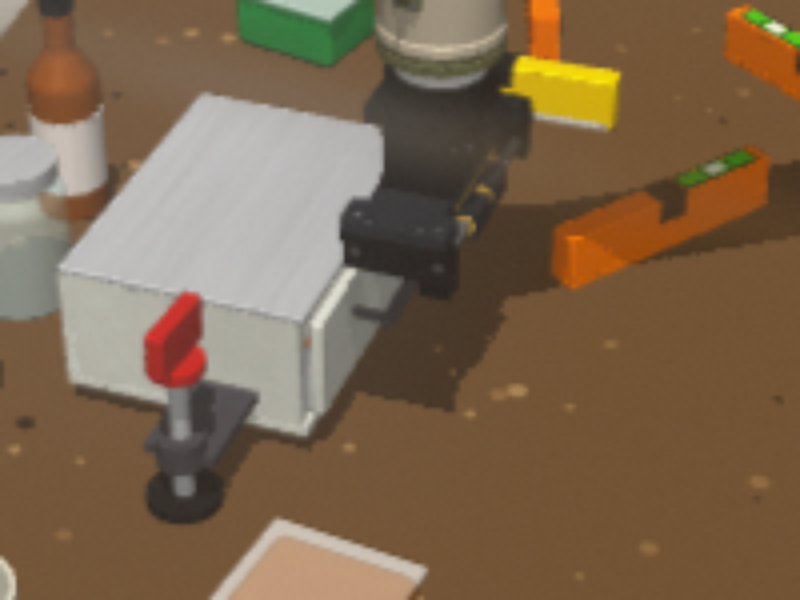

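The drawer has a few millimetres left to go, with the front still about 6 mm out. I push on in small steps.

Call:
{"api": "arm_command", "payload": {"deltas": [0,0,0.004,0,0,0,0,0,0.008,0,0,0,0,0,0.011,0,0,0,0,0,0.011,0,0,0]}}

```text
time: 4.55
ee_pos: [0.4686, 0.0385, 0.071]
eef_rot: [-0.476, 0.53, -0.524, 0.467]
ft_force: [-32.6, 3.4, 22.7]
width: 0.0004
```

```bash
python3 - <<'E'
from h import *
goto([.405,.043,.07],-96.5)
p=r.camera('side');save({'image':cv2.resize(p['image'][180:330,220:420],None,fx=4,fy=4)},'s4')
E
```

```text
t 4.55 delta [0.0026, 0.002, -0.0637] [0.84, 0.17, 0.17] F [-32.6   3.4  22.7] pos [0.4686 0.0385 0.071 ] w 0.0004
```

View pics/s4.png

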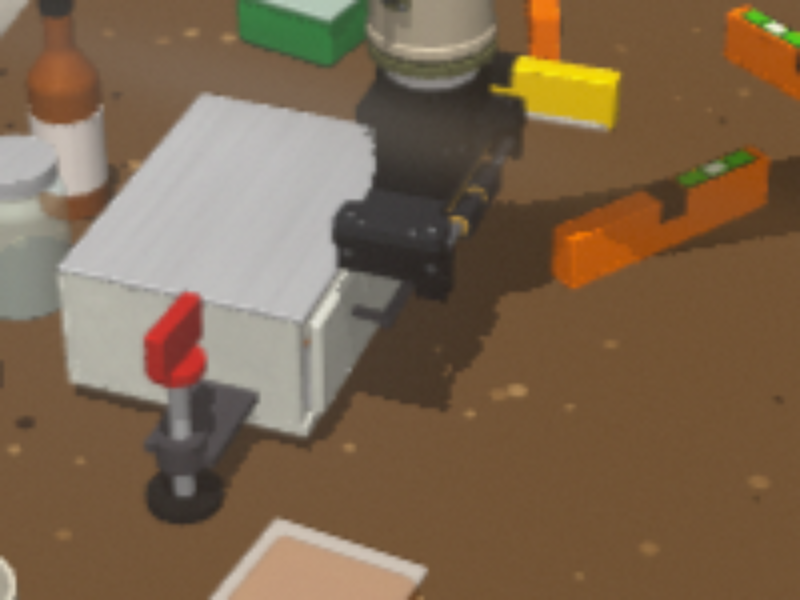

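Call:
{"api": "arm_command", "payload": {"deltas": [0,0,-0.03,0,0,0,0,-0.03,-0.03,0,0,0,0,-0.08,-0.02,0,0,0,0.06,-0.13,-0.0,0,0,0,0.12,-0.15,0.02,0,0,0,0.18,-0.15,0.02,0,0,0,0.24,-0.15,0.02,0,-2,0,0.3,-0.15,0.02,0,-2,0], "hand": 0.7}}

```text
time: 5.6
ee_pos: [0.4629, -0.2533, 0.2229]
eef_rot: [0.481, -0.518, 0.519, -0.481]
ft_force: [1.2, 1.1, 0.5]
width: 0.0601
```

```bash
python3 - <<'E'
from h import *
p=r.camera('top');save({'image':cv2.resize(p['image'][140:290,180:460],None,fx=2.85,fy=2.85,interpolation=cv2.INTER_CUBIC)},'c5')
st=r.read_state();p=r.camera('wrist');save(p,'w5')
for b in r.boxes_of(p,'level_center'): print(b['conf'],b['centre'],atz(p,b['centre'],.03,st))
goto([.495,-.34,.1],-94.5)
E
```

```text
0.84 [295.9, 215.9] [ 0.37466514 -0.13314146  0.03      ]
0.8 [159.9, 547.3] [ 0.49606547 -0.49571643  0.03      ]
0.66 [161.6, 391.8] [ 0.50808736 -0.33815269  0.03      ]
t 5.75 delta [0.0819, 0.1221, 0.0402] [0.04, -0.27, 0.02] F [0.2 1.5 0.6] pos [ 0.4618 -0.255   0.2221] w 0.0608
```

View pics/w5.png

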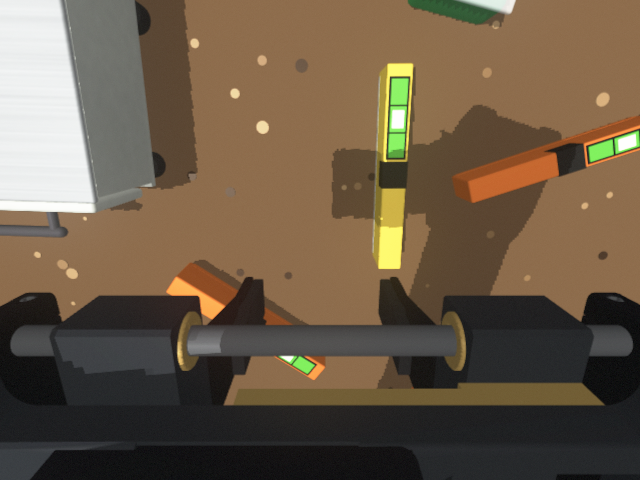

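View pics/c5.png

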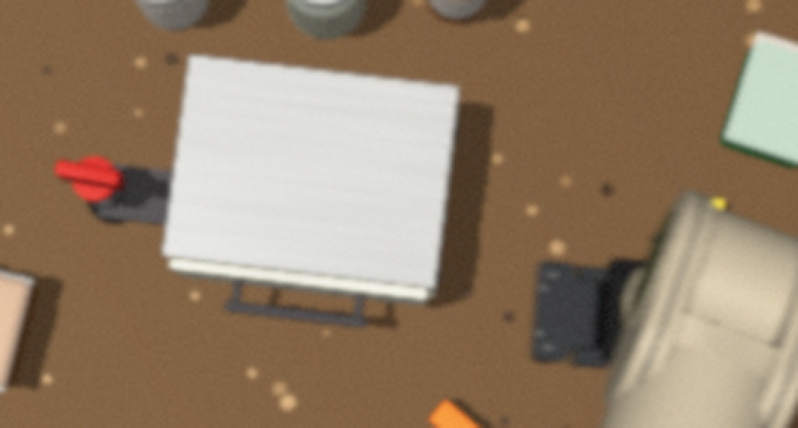

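```bash
python3 - <<'E'
from h import *
st=r.read_state();p=r.camera('wrist')
for rc in [(174.5,393.5),(65,399.5),(268,388.5)]: print(atz(p,rc,.045,st).round(4))
E
```

```text
[ 0.4993 -0.3279  0.045 ]
[ 0.5965 -0.3353  0.045 ]
[ 0.4007 -0.3205  0.045 ]
```

```bash
python3 - <<'E'
from h import *
st=r.read_state();p=r.camera('wrist');print(st['ee_pos'],st['eef_rot'],np.round(p['hand_eye'],4).tolist(),np.round(p['intrinsics'],1).tolist())
T=T_of(p,st);print(T.round(3))
for z in (.03,.045): print(atz(p,(174.5,393.5),z,st).round(4))
s1=dict(ee_pos=[.459,-.3357,.2594],eef_rot=[.481,-.518,.518,-.482])
for z in (.03,.045): print('w1',atz(p,(178,325),z,s1).round(4))
q=r.camera('top')
for z in (.03,.045): print('top',atz(q,(247,427),z).round(4), atz(q,(140+305/2.85,180+704/2.85),z).round(4))
E
```

```text
[ 0.4627291  -0.25236513  0.22226828] [-0.4796504   0.51964532 -0.51939551  0.47972131] [[1.0, 0.0008, -0.0028, -0.0007], [0.0029, -0.2945, 0.9556, -0.1623], [-0.0001, -0.9556, -0.2945, 0.0814], [0.0, 0.0, 0.0, 1.0]] [[340.7, 0.0, 321.1], [0.0, 340.7, 239.2], [0.0, 0.0, 1.0]]
[[-0.08  -0.953 -0.294  0.544]
 [-0.997  0.075  0.027 -0.258]
 [-0.003  0.295 -0.956  0.385]
 [ 0.     0.     0.     1.   ]]
[ 0.4987 -0.328   0.03  ]
[ 0.5006 -0.3251  0.045 ]
w1 [ 0.4927 -0.3405  0.03  ]
w1 [ 0.4945 -0.3405  0.045 ]
top [ 0.4975 -0.3421  0.03  ] [ 0.4974 -0.3421  0.03  ]
top [ 0.4963 -0.3391  0.045 ] [ 0.4963 -0.3392  0.045 ]
```

Call:
{"api": "arm_command", "payload": {"deltas": [0.05,0.06,0.038,0,0,0,0.083,0.092,0.038,0,0,0,0.083,0.092,0.038,0,0,0,0.083,0.092,0.038,0,0,0]}}

```text
time: 6.4
ee_pos: [0.4953, -0.3355, 0.1307]
eef_rot: [-0.48, 0.519, -0.518, 0.481]
ft_force: [0.8, 1.2, 0.4]
width: 0.0609
```

```bash
python3 - <<'E'
from h import *
r.camera('top')
st=r.read_state();p=r.camera('wrist');save(p,'w6')
for b in r.boxes_of(p,'level_center'): print(b['conf'],b['centre'],atz(p,b['centre'],.03,st))
goto([.495,-.34,.011],-94.5)
for dx in (-.1,0,.1):
  c,s=np.cos(np.radians(-4.5)),np.sin(np.radians(-4.5))
  print(proj(p,[.4955+c*dx,-.34+s*dx,.045],st))
E
```

```text
0.89 [223.5, 525.3] [ 0.497214   -0.49735618  0.03      ]
0.7 [207.2, 324.9] [ 0.52229001 -0.33881073  0.03      ]
t 6.55 delta [0.0042, 0.1213, -0.0008] [-0.14, 0.21, 0.05] F [-0.1 -0.1 -0.4] pos [ 0.4959 -0.3357  0.1323] w 0.0609
(np.float64(356.4642132647938), np.float64(327.87401439934183))
(np.float64(245.22640256235226), np.float64(329.08935888911446))
(np.float64(105.97470999524037), np.float64(330.6107730214517))
```

View pics/w6.png

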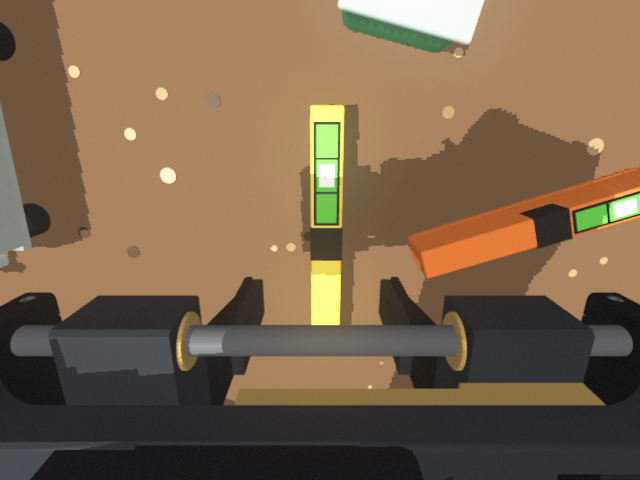

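Band at (326,244) matches the prediction, so I descend and grip.

Call:
{"api": "arm_command", "payload": {"deltas": [0.003,0.05,0,0,0,0,0.003,0.1,0,0,0,0,0.003,0.119,0,0,0,0,0.003,0.119,0,0,0,0]}}

```text
time: 7.05
ee_pos: [0.4946, -0.3395, 0.0119]
eef_rot: [-0.48, 0.519, -0.519, 0.481]
ft_force: [-0.5, -0.2, 0.4]
width: 0.061
```

Call:
{"api": "arm_command", "payload": {"deltas": [0,0,0,0,0,0,0,0,0,0,0,0,0,0,0,0,0,0,0,0,0,0,0,0], "hand": 0, "grip_force": 25}}

```text
time: 7.55
ee_pos: [0.4945, -0.3402, 0.0119]
eef_rot: [0.48, -0.519, 0.519, -0.48]
ft_force: [-0.9, -0.2, 0.2]
width: 0.0286
```

```bash
python3 - <<'E'
from h import *
goto([.606,.0186,.24],-186.5)
goto([.606,.0186,.24],-6.5)
E
```

```text
t 7.55 delta [-0.3662, -0.2282, 0.0836] [-0.04, 92.07, -0.01] F [-0.9 -0.2  0.2] pos [ 0.4945 -0.3402  0.0119] w 0.0286
t 7.55 delta [-0.3662, -0.2282, 0.0836] [-0.01, -87.93, 0.04] F [-0.9 -0.2  0.2] pos [ 0.4945 -0.3402  0.0119] w 0.0286
```

Call:
{"api": "arm_command", "payload": {"deltas": [0,-0.05,0,0,0,0,0,-0.11,0,0,0,0,0,-0.17,0,0,0,0,0,-0.2,0,0,0,0]}}

```text
time: 8.05
ee_pos: [0.495, -0.3403, 0.2151]
eef_rot: [0.48, -0.518, 0.52, -0.481]
ft_force: [0.0, 0.2, -4.5]
width: 0.0233
```

```bash
python3 - <<'E'
from h import *
print(np.round(r.read_state()['joint_positions'],2))
goto([.606,.0186,.22],-186.5)
p=r.camera('wrist');save(p,'w7')
E
```

```text
[ 0.81  0.3  -0.35  1.53  0.11  1.33 -1.2 ]
t 8.05 delta [-0.3664, -0.0054, 0.083] [-0.23, 92.08, -0.06] F [ 0.   0.2 -4.5] pos [ 0.495  -0.3403  0.2151] w 0.0233
```

View pics/w7.png

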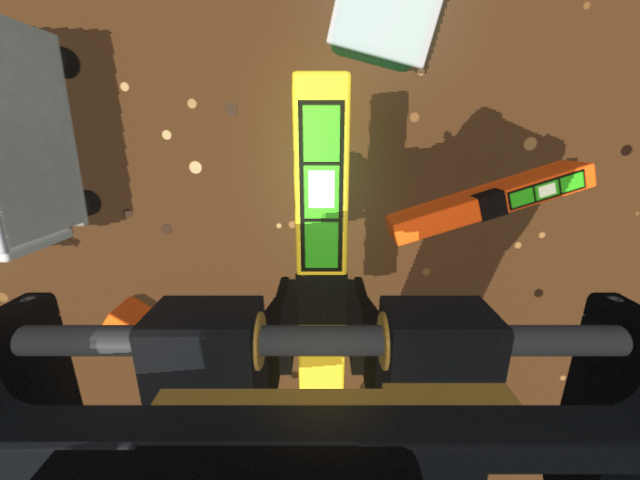

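Call:
{"api": "arm_command", "payload": {"deltas": [-0.05,-0.01,0.01,0,-10,0,-0.1,-0.01,0.02,0,-20,0,-0.15,-0.01,0.03,0,-30,0,-0.2,-0.01,0.045,0,-40,0,-0.25,-0.01,0.055,0,-50,0,-0.3,-0.01,0.065,0,-60,0,-0.33,-0.01,0.075,0,-70,0,-0.356,-0.01,0.083,0,-80,0]}}

```text
time: 9.1
ee_pos: [0.6043, 0.01, 0.2203]
eef_rot: [0.702, -0.087, 0.086, -0.702]
ft_force: [1.0, 0.1, -2.7]
width: 0.0238
```

```bash
python3 - <<'E'
from h import *
goto([.605,.009,.20],-6.5)
E
```

```text
t 9.1 delta [0.0009, 0.0203, -0.0008] [0.01, -7.53, -0.09] F [ 1.   0.1 -2.7] pos [0.6043 0.01   0.2203] w 0.0238
```

Call:
{"api": "arm_command", "payload": {"deltas": [0.001,0.02,-0.001,0,-7.5,0,0.001,0.05,-0.001,0,-7.5,0,0.001,0.075,-0.001,0,-7.5,0,0.001,0.085,-0.001,0,-7.5,0,0.001,0.085,-0.001,0,-7.5,0]}}

```text
time: 9.72
ee_pos: [0.6046, 0.0079, 0.1371]
eef_rot: [0.706, -0.043, 0.042, -0.706]
ft_force: [-6.8, 1.7, 11.8]
width: 0.0239
```

```bash
python3 - <<'E'
from h import *
goto([.605,.009,.131],-6.5)
p=r.camera('side');save({'image':cv2.resize(p['image'][180:330,220:420],None,fx=4,fy=4)},'s8')
p=r.camera('wrist');save(p,'w8')
E
```

```text
t 9.72 delta [0.0003, 0.0061, 0.0011] [0.01, -0.39, -0.06] F [-6.8  1.7 11.8] pos [0.6046 0.0079 0.1371] w 0.0239
```

View pics/s8.png

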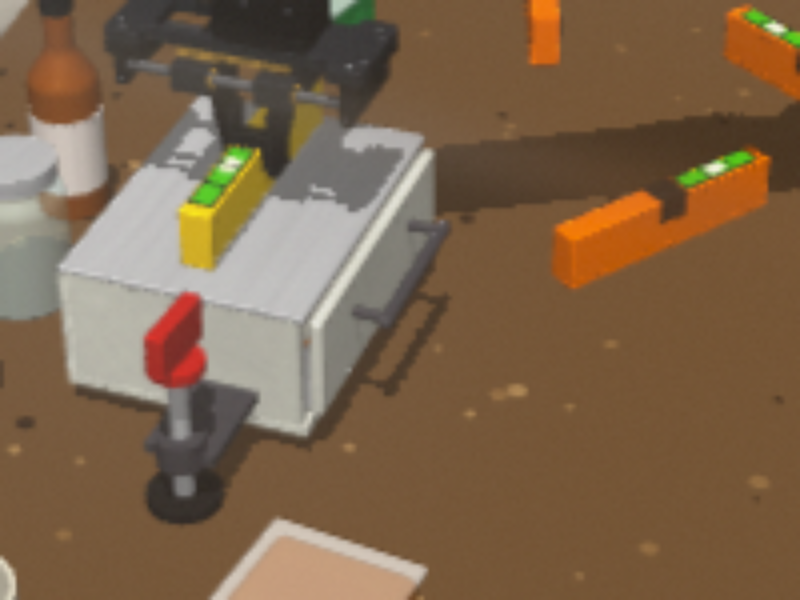

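View pics/w8.png

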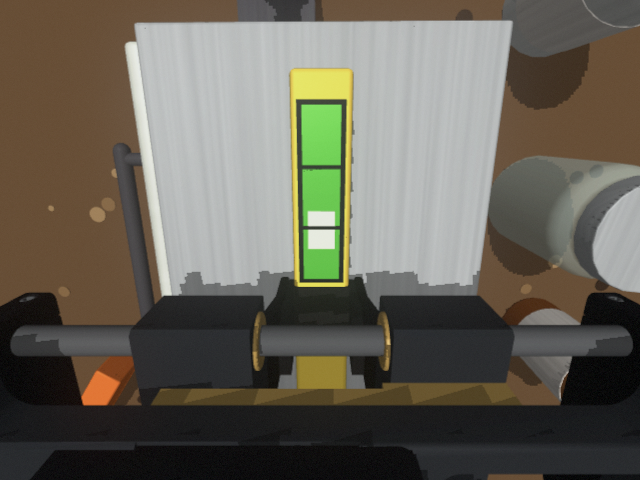

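Call:
{"api": "arm_command", "payload": {"deltas": [0,0.001,0,0,0,0,0,0.001,0,0,0,0]}}

```text
time: 10.07
ee_pos: [0.6046, 0.008, 0.1371]
eef_rot: [0.706, -0.043, 0.042, -0.706]
ft_force: [-11.0, 0.8, 20.3]
width: 0.0236
```

```bash
python3 - <<'E'
from h import *
goto([.605,.009,.131],-6.5)
E
```

```text
t 10.07 delta [0.0002, 0.0061, 0.0011] [0.03, -0.39, -0.04] F [-11.    0.8  20.3] pos [0.6046 0.008  0.1371] w 0.0236
```

Call:
{"api": "arm_command", "payload": {"deltas": [0,-0.002,0,0,0,0,0,-0.002,0,0,0,0]}}

```text
time: 10.32
ee_pos: [0.605, 0.0073, 0.1371]
eef_rot: [0.706, -0.043, 0.042, -0.706]
ft_force: [-2.5, 0.6, 2.4]
width: 0.0239
```

```bash
python3 - <<'E'
from h import *
goto([.605,.009,.131],-6.5)
p=r.camera('wrist');save(p,'w9')
E
```

```text
t 10.32 delta [-0.0002, 0.0061, 0.0017] [0.01, -0.43, -0.04] F [-2.5  0.6  2.4] pos [0.605  0.0073 0.1371] w 0.0239
```

View pics/w9.png

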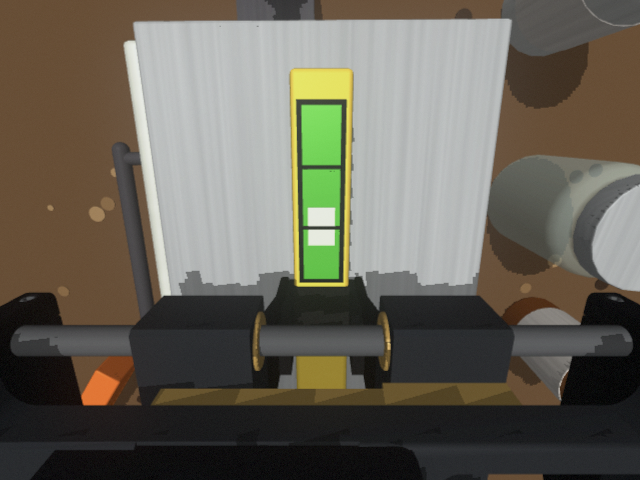

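Level is in contact with little force, so I open the gripper.

Call:
{"api": "arm_command", "payload": {"deltas": [0,0,0,0,0,0,0,0,0,0,0,0,0,0,0,0,0,0,0,-0.02,0,0,0,0,0,-0.07,0,0,0,0,0,-0.1,0,0,0,0,0,-0.1,0,0,0,0], "hand": 0.7}}

```text
time: 11.25
ee_pos: [0.6067, 0.0078, 0.2417]
eef_rot: [-0.706, 0.041, -0.045, 0.706]
ft_force: [0.5, 0.3, -0.8]
width: 0.0605
```

```bash
python3 - <<'E'
from h import *
goto([.597,.208,.22],-6.5)
print(np.round(r.read_state()['joint_positions'],2))
st=r.read_state();p=r.camera('wrist');save(p,'w10')
for q in ['level_center','knob_grip']:
  for b in r.boxes_of(p,q): print(q,b['conf'],b['centre'],atz(p,b['centre'],.15,st))
p=r.camera('side');save({'image':cv2.resize(p['image'][180:330,220:420],None,fx=4,fy=4)},'s10')
E
```

```text
t 11.25 delta [-0.0339, 0.0216, 0.1976] [-0.03, -0.42, 0.33] F [ 0.5  0.3 -0.8] pos [0.6067 0.0078 0.2417] w 0.0605
[ 0.49  0.37 -0.74  1.46  0.25  1.41 -0.38]
level_center 0.85 [206.9, 319.7] [0.60999044 0.0377214  0.15      ]
level_center 0.66 [32.9, 508.8] [0.74805345 0.13830393 0.15      ]
```

View pics/w10.png

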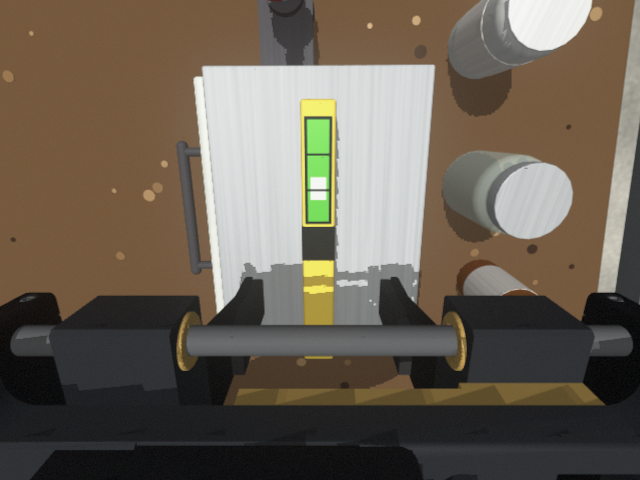

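View pics/s10.png

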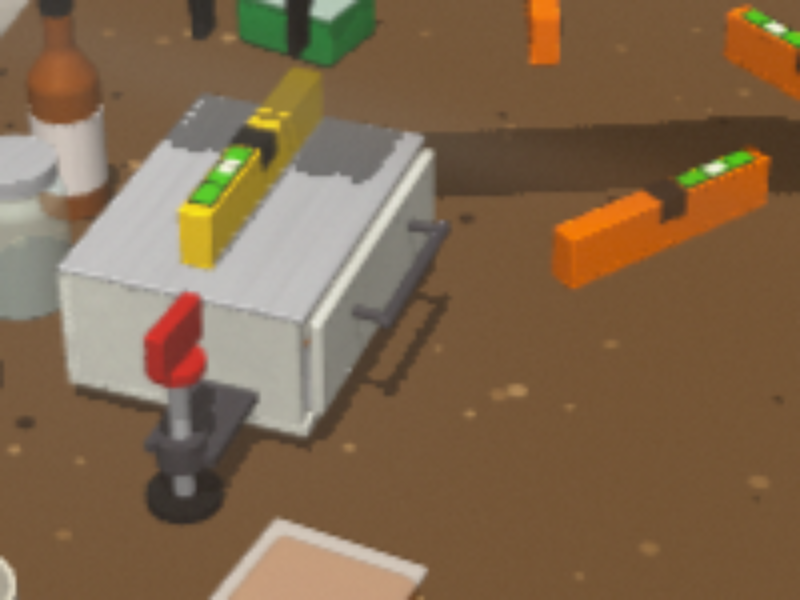

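Bubble centre is at row 189 and the lines are at rows 154 and 190, so the bubble is about -11.3 mm off and needs roughly 88° of knob turn. I go above the knob.

Call:
{"api": "arm_command", "payload": {"deltas": [-0.01,-0.01,0.06,0,0,0,-0.02,-0.01,0.12,0,0,0,-0.034,-0.01,0.18,0,0,0,-0.034,-0.01,0.198,0,0,0,-0.034,-0.01,0.198,0,0,0]}}

```text
time: 12.08
ee_pos: [0.5949, 0.2089, 0.2466]
eef_rot: [0.706, -0.042, 0.041, -0.706]
ft_force: [0.5, -1.4, 0.9]
width: 0.0605
```

```bash
python3 - <<'E'
from h import *
r.camera('top')
st=r.read_state();p=r.camera('wrist');save(p,'w11');goto([.597,.208,.22],-6.5)
for q in ['knob_grip']:
  for b in r.regions_of(p,q): print(q,b['conf'],b['centre'],atz(p,b['centre'],.14,st))
E
```

```text
t 12.18 delta [0.0008, 0.0268, 0.0022] [0.08, -0.54, -0.03] F [ 0.4 -0.5  1. ] pos [0.5959 0.2059 0.2469] w 0.061
knob_grip 0.71 [227.9, 324.7] [0.5996854  0.21598349 0.14      ]
```

View pics/w11.png

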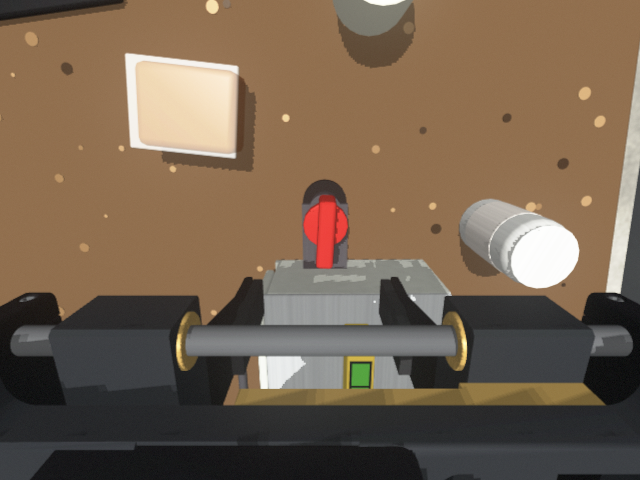

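```bash
python3 - <<'E'
from h import *
st=r.read_state();p=r.camera('wrist')
for rc,z in [((195,327.5),.157),((268,325),.157),((231,326),.157),((226,325.5),.123)]: print(atz(p,rc,z,st).round(4))
hsv=cv2.cvtColor(p['image'],cv2.COLOR_RGB2HSV);m=((hsv[...,0]<8)|(hsv[...,0]>172))&(hsv[...,1]>150)&(hsv[...,2]>60)
m[:150]=0;m[300:]=0;m[:,:280]=0;m[:,370:]=0
save({'image':cv2.resize(p['image'][180:290,270:380],None,fx=5,fy=5)},'k11')
for y in range(190,275,6):
  x=np.nonzero(m[y])[0];print(y,(x.min(),x.max()) if len(x) else None,end=' ')
E
```

```text
[0.6058 0.2439 0.157 ]
[0.5969 0.1862 0.157 ]
[0.6014 0.2164 0.157 ]
[0.6008 0.2115 0.123 ]
190 None 196 (np.int64(318), np.int64(333)) 202 (np.int64(315), np.int64(334)) 208 (np.int64(308), np.int64(340)) 214 (np.int64(304), np.int64(344)) 220 (np.int64(303), np.int64(346)) 226 (np.int64(303), np.int64(346)) 232 (np.int64(305), np.int64(344)) 238 (np.int64(309), np.int64(339)) 244 (np.int64(316), np.int64(332)) 250 (np.int64(316), np.int64(332)) 256 (np.int64(315), np.int64(331)) 262 (np.int64(315), np.int64(331)) 268 None 274 None
```

View pics/k11.png

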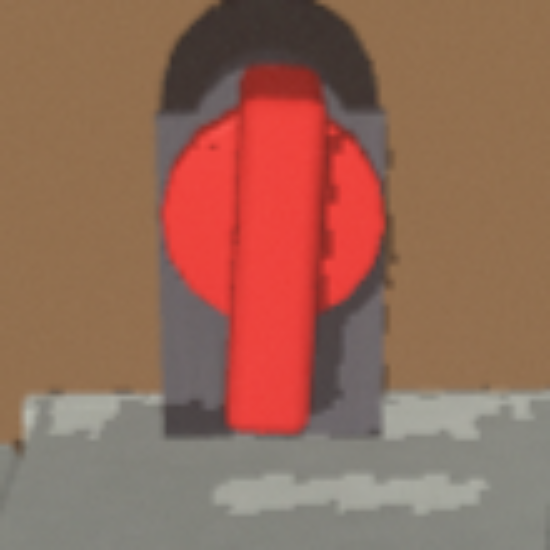

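Bar lies within about 2.4° of the tool z axis, centred near (0.600, 0.213). I descend on it and grip.

Call:
{"api": "arm_command", "payload": {"deltas": [0.0025,0.04,0.0055,0,2.4,0,0.0025,0.08,0.0055,0,2.4,0,0.0025,0.11,0.0055,0,2.4,0,0.0025,0.118,0.0055,0,2.4,0,0.0025,0.118,0.0055,0,2.4,0]}}

```text
time: 12.9
ee_pos: [0.599, 0.2123, 0.13]
eef_rot: [0.705, -0.058, 0.058, -0.705]
ft_force: [0.0, 0.8, 0.6]
width: 0.0608
```

Call:
{"api": "arm_command", "payload": {"deltas": [0,0,0,0,0,0,0,0,0,0,0,0,0,0,0,0,0,0,0,0,0,0,0,0,0,0,0,0,0,0], "hand": 0, "grip_force": 40}}

```text
time: 13.52
ee_pos: [0.5986, 0.2131, 0.1295]
eef_rot: [0.705, -0.057, 0.058, -0.705]
ft_force: [-0.6, -0.4, -0.3]
width: 0.0187
```

```bash
python3 - <<'E'
from h import *
goto([.6,.213,.129],-6.5);s=r.read_state();print(np.round(s['joint_positions'],2),s['torque'])
p=r.camera('wrist');save(p,'w12')
E
```

```text
t 13.53 delta [0.0014, 0.0005, 0.0001] [0.0, -2.83, 0.01] F [-0.6 -0.4 -0.3] pos [0.5986 0.2131 0.1295] w 0.0187
[ 0.14  0.53 -0.76  1.51  0.38  1.25 -0.83] [-0.00036755 -0.1064828   0.04094641]
```

View pics/w12.png

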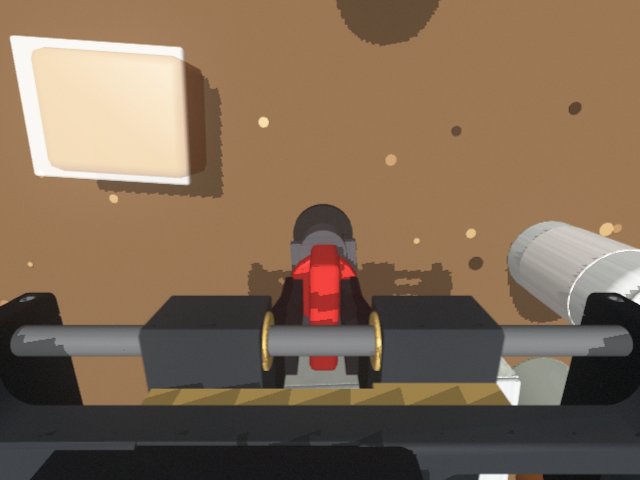

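Call:
{"api": "arm_command", "payload": {"deltas": [0,0,0,0,1,0,0,0,0,0,10,0,0,0,0,0,20,0,0,0,0,0,30,0,0,0,0,0,39,0,0,0,0,0,48,0,0,0,0,0,57,0,0,0,0,0,66,0]}}

```text
time: 14.58
ee_pos: [0.6012, 0.2115, 0.1296]
eef_rot: [-0.557, 0.433, -0.435, 0.559]
ft_force: [12.1, -2.2, -6.6]
width: 0.0134
```

```bash
python3 - <<'E'
from h import *
goto([.6,.213,.129],-8.9);s=r.read_state();print(np.round(s['joint_positions'],2),s['torque'])
E
```

```text
t 14.57 delta [-0.0018, 0.0006, -0.0008] [-0.15, -66.83, 0.23] F [12.1 -2.2 -6.6] pos [0.6012 0.2115 0.1296] w 0.0134
[ 0.    0.48 -0.55  1.52  0.26  1.21 -1.91] [-0.45371947 -2.50457596  0.24477766]
```

Call:
{"api": "arm_command", "payload": {"deltas": [0,0,0,0,8,0,0,0,0,0,16,0,0,0,0,0,20,0,0,0,0,0,20,0,0,0,0,0,20,0,0,0,0,0,20,0,0,0,0,0,20,0,0,0,0,0,20,0]}}

```text
time: 15.58
ee_pos: [0.6013, 0.2108, 0.1295]
eef_rot: [0.475, -0.522, 0.525, -0.476]
ft_force: [12.0, -4.8, -4.6]
width: 0.0133
```

```bash
python3 - <<'E'
from h import *
goto([.6,.213,.129],-8.9);s=r.read_state();print(np.round(s['joint_positions'],2),s['torque'])
p=r.camera('side');save({'image':cv2.resize(p['image'][180:330,220:420],None,fx=4,fy=4)},'s13')
p=r.camera('wrist');save(p,'w13')
E
```

```text
t 15.57 delta [-0.0021, 0.0005, -0.0015] [-0.16, -86.6, 0.24] F [12.  -4.8 -4.6] pos [0.6013 0.2108 0.1295] w 0.0133
[-0.04  0.46 -0.49  1.52  0.23  1.21 -2.23] [-0.65189014 -2.2759672  -0.15157064]
```

View pics/s13.png

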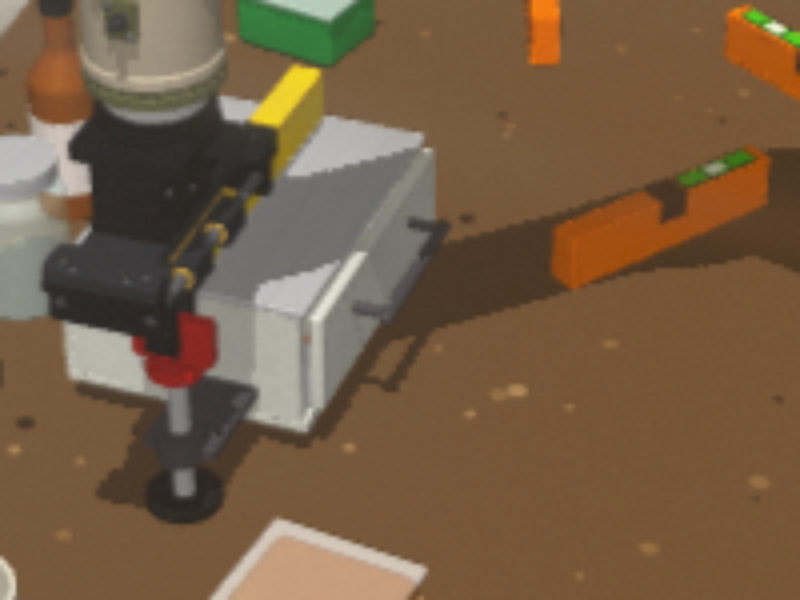

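View pics/w13.png

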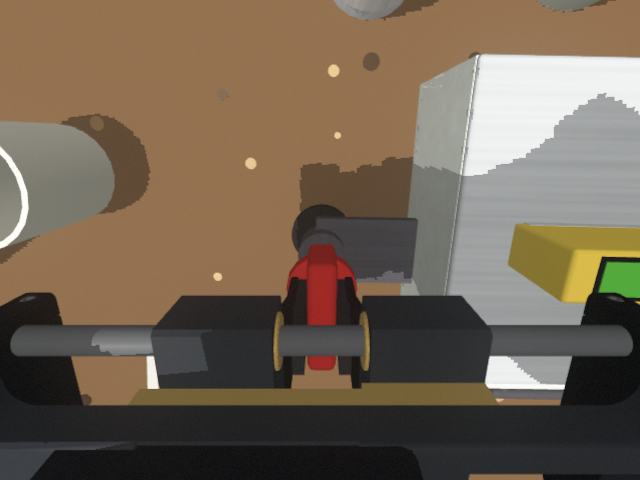

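Call:
{"api": "arm_command", "payload": {"deltas": [0,0,0,0,0,0,0,0,0,0,0,0,0,0,0,0,0,0,0,-0.04,0,0,0,0,0,-0.1,0,0,0,0,0.04,-0.12,-0.02,0,0,0,0.08,-0.12,-0.03,0,0,0,0.08,-0.12,-0.03,0,0,0], "hand": 0.5}}

```text
time: 16.68
ee_pos: [0.5612, 0.1329, 0.2502]
eef_rot: [0.475, -0.523, 0.524, -0.475]
ft_force: [0.9, 1.5, 0.5]
width: 0.0435
```

```bash
python3 - <<'E'
from h import *
goto([.6,.213,.129],-8.9)
p=r.camera('wrist');save(p,'w14')
E
```

```text
t 16.68 delta [-0.0837, 0.121, 0.0307] [0.02, -86.68, 0.14] F [0.9 1.5 0.5] pos [0.5612 0.1329 0.2502] w 0.0435
```

View pics/w14.png

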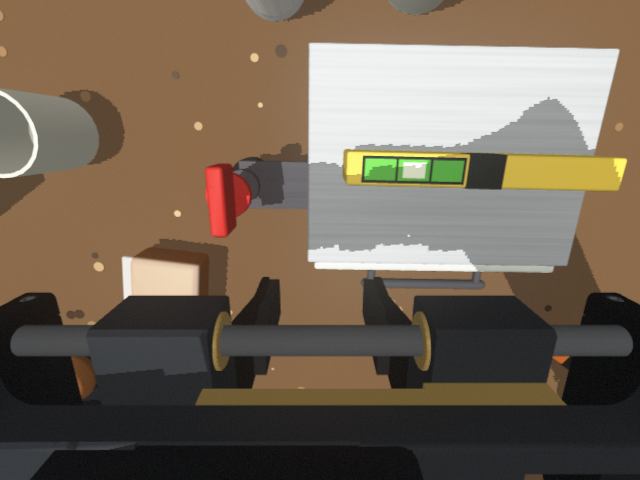

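```bash
python3 - <<'E'
from h import *
p=r.camera('wrist');save({'image':cv2.resize(p['image'][145:195,335:515],None,fx=4.4,fy=4.4,interpolation=cv2.INTER_CUBIC)},'b14')
goto([.605,.009,.2],-8.9)
E
```

```text
t 16.77 delta [0.1229, 0.0497, 0.0555] [-0.02, -86.43, 0.0] F [0.6 1.2 0.6] pos [0.5611 0.1365 0.2497] w 0.0436
```

View pics/b14.png

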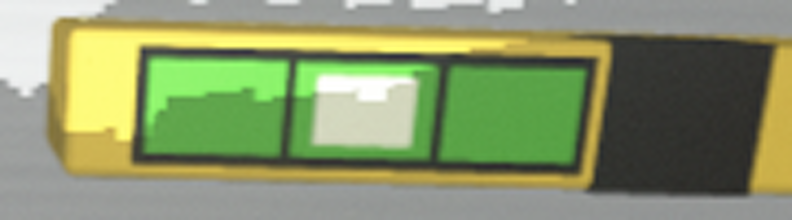

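Bubble runs from 312 to 415 in the crop, with the lines at 289 and 438, so it is centred. Next comes the press, for which I first go above the band.

```bash
python3 - <<'E'
from h import *
st=r.read_state();p=r.camera('wrist')
for rc in [(171,486.5),(170,345),(171.5,622)]: print(atz(p,rc,.164,st).round(4))
goto([.605,.0085,.23],-6.5)
E
```

```text
[0.6063 0.0148 0.164 ]
[0.6164 0.1156 0.164 ]
[ 0.597  -0.0817  0.164 ]
t 16.82 delta [0.1242, 0.0194, 0.0555] [-0.02, -88.76, -0.02] F [ 0.6 -0.2  0.2] pos [0.5611 0.1373 0.2495] w 0.0438
```

Call:
{"api": "arm_command", "payload": {"deltas": [0.02,0,0.01,0,-10,0,0.04,0,0.02,0,-20,0,0.06,0,0.03,0,-30,0,0.08,0,0.04,0,-40,0,0.1,0,0.0555,0,-50,0,0.1215,0,0.0555,0,-60,0,0.1215,0,0.0555,0,-70,0,0.1215,0,0.0555,0,-80,0], "hand": 0}}

```text
time: 17.82
ee_pos: [0.6055, 0.0115, 0.249]
eef_rot: [-0.701, 0.092, -0.091, 0.701]
ft_force: [-0.2, 1.2, 0.3]
width: 0.0001
```

Call:
{"api": "arm_command", "payload": {"deltas": [0,0.01,0,0,-8.5,0,0,0.035,0,0,-8.5,0,0,0.05,0,0,-8.5,0,0,0.05,0,0,-8.5,0]}}

```text
time: 18.32
ee_pos: [0.6048, 0.0108, 0.1983]
eef_rot: [-0.706, 0.043, -0.041, 0.706]
ft_force: [-0.6, 0.5, 1.1]
width: 0.0007
```

```bash
python3 - <<'E'
from h import *
r.camera('top')
st=r.read_state();p=r.camera('wrist');save(p,'w15');goto([.605,.0085,.165],-6.5)
print(proj(p,[.605,.0085,.165],st))
E
```

```text
t 18.43 delta [-0.0004, 0.0351, -0.0022] [-0.02, -0.3, 0.03] F [ 0.3  0.4 -0.3] pos [0.6056 0.0106 0.2001] w 0.0004
(np.float64(276.1992731667308), np.float64(320.81953831694193))
```

View pics/w15.png

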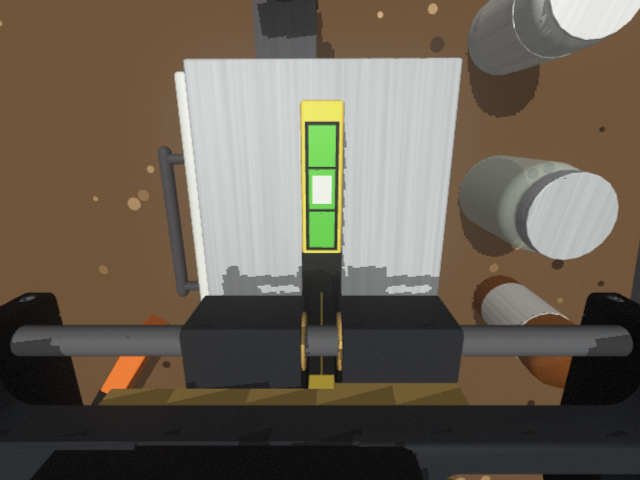

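Call:
{"api": "arm_command", "payload": {"deltas": [0,0.015,-0.002,0,0,0,0,0.022,-0.002,0,0,0,0,0.025,-0.002,0,0,0,0,0.027,-0.002,0,0,0,0,0.028,-0.002,0,0,0]}}

```text
time: 19.05
ee_pos: [0.6051, 0.0082, 0.1716]
eef_rot: [0.706, -0.042, 0.042, -0.706]
ft_force: [-0.7, -0.3, -0.2]
width: 0.0006
```

Call:
{"api": "arm_command", "payload": {"deltas": [0,0.001,0,0,0,0,0,0.001,0,0,0,0]}}

```text
time: 19.3
ee_pos: [0.605, 0.0081, 0.1705]
eef_rot: [0.706, -0.042, 0.042, -0.706]
ft_force: [-0.7, 0.7, -1.2]
width: 0.0005
```

```bash
python3 - <<'E'
from h import *
goto([.605,.0085,.165],-6.5)
E
```

```text
t 19.3 delta [-0.0001, 0.0055, 0.0004] [0.0, -0.33, 0.01] F [-0.7  0.7 -1.2] pos [0.605  0.0081 0.1705] w 0.0005
```

Call:
{"api": "arm_command", "payload": {"deltas": [0,0.002,0,0,0,0,0,0.002,0,0,0,0]}}

```text
time: 19.55
ee_pos: [0.6049, 0.0081, 0.1683]
eef_rot: [0.706, -0.042, 0.042, -0.706]
ft_force: [0.1, -0.3, -0.7]
width: 0.0004
```

Call:
{"api": "arm_command", "payload": {"deltas": [0,0.001,0,0,0,0,0,0.001,0,0,0,0]}}

```text
time: 19.8
ee_pos: [0.605, 0.0081, 0.1674]
eef_rot: [0.706, -0.042, 0.042, -0.706]
ft_force: [-0.6, 0.4, -0.6]
width: 0.0008
```

Call:
{"api": "arm_command", "payload": {"deltas": [0,0.001,0,0,0,0,0,0.001,0,0,0,0]}}

```text
time: 20.05
ee_pos: [0.605, 0.0081, 0.1664]
eef_rot: [0.706, -0.042, 0.042, -0.706]
ft_force: [-0.3, -0.2, -0.3]
width: 0.0002
```

Call:
{"api": "arm_command", "payload": {"deltas": [0,0.001,0,0,0,0,0,0.001,0,0,0,0]}}

```text
time: 20.3
ee_pos: [0.6051, 0.0081, 0.1656]
eef_rot: [0.706, -0.042, 0.042, -0.706]
ft_force: [-0.4, -0.9, 0.2]
width: 0.0006
```

Call:
{"api": "arm_command", "payload": {"deltas": [0,0.001,0,0,0,0,0,0.001,0,0,0,0]}}

```text
time: 20.55
ee_pos: [0.6053, 0.0081, 0.1655]
eef_rot: [0.706, -0.042, 0.042, -0.706]
ft_force: [-1.8, 0.5, 8.5]
width: 0.0002
```

Call:
{"api": "arm_command", "payload": {"deltas": [0,0.0004,0,0,0,0,0,0.0004,0,0,0,0,0,0.0004,0,0,0,0,0,0.0004,0,0,0,0]}}

```text
time: 21.05
ee_pos: [0.6054, 0.0081, 0.1655]
eef_rot: [0.706, -0.042, 0.043, -0.706]
ft_force: [-2.8, 0.1, 10.8]
width: 0.0006
```

Call:
{"api": "arm_command", "payload": {"deltas": [0,0,0,0,0,0,0,0,0,0,0,0,0,0,0,0,0,0,0,0,0,0,0,0,0,0,0,0,0,0,0,0,0,0,0,0,0,0,0,0,0,0,0,0,0,0,0,0]}}

```text
time: 22.05
ee_pos: [0.6054, 0.0081, 0.1655]
eef_rot: [0.706, -0.042, 0.043, -0.706]
ft_force: [-3.1, -1.9, 11.2]
width: 0.0002
```

```bash
python3 - <<'E'
from h import *
goto([.605,.0085,.165],-6.5)
p=r.camera('wrist');save(p,'w16');save({'image':cv2.resize(p['image'][90:290,260:380],None,fx=3,fy=3,interpolation=cv2.INTER_CUBIC)},'b16')
p=r.camera('side');save({'image':cv2.resize(p['image'][180:330,220:420],None,fx=4,fy=4)},'s16')
goto([.605,.0085,.165],-6.5)
E
```

```text
t 22.05 delta [-0.0004, 0.0005, 0.0003] [0.02, -0.34, 0.08] F [-3.1 -1.9 11.2] pos [0.6054 0.0081 0.1655] w 0.0002
t 22.15 delta [-0.0004, 0.0005, 0.0004] [0.02, -0.33, 0.08] F [-3.9 -0.9 10.7] pos [0.6054 0.0081 0.1655] w 0.0003
```

View pics/b16.png

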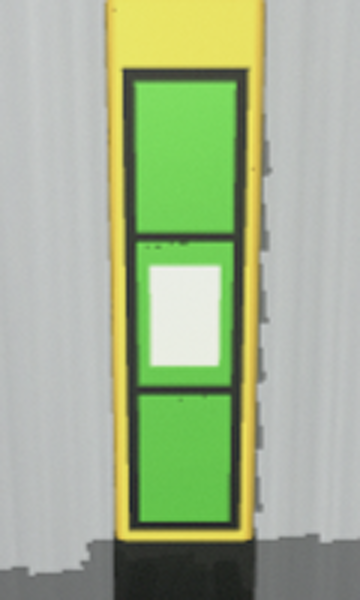

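View pics/s16.png

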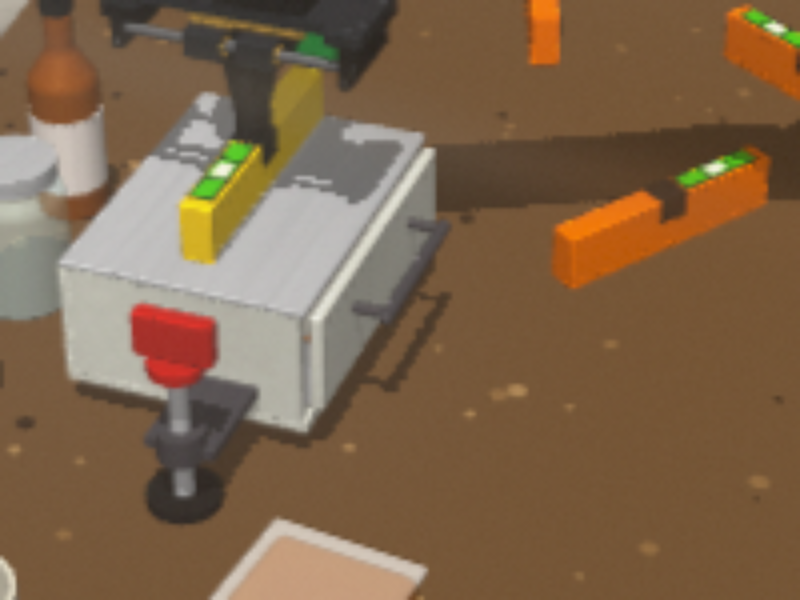

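Bubble spans 265–367 and the lines are at 237 and 390, so it is about 0.4 mm off centre. The drawer is shut and the press holds steady at about 11 N, so I hand in.

```bash
python3 -c "
from bench import r
print(r.close_job())"
```

```text
the job is handed in; nothing more can be done
None
```

I carried out all the steps and handed the job in at about 22 s with the arm still pressing. It reported no verdict, so success rests on my own checks:

- **Drawer:** I pushed it until it stopped with about 33 N of resistance. In later side and top pictures its front is flush with the cabinet.
- **Spirit level:** The yellow level lies upright along the middle of the cabinet top. By my estimate it is about 10 mm to the right of centre, along its length.
- **Knob:** I turned it about 86° clockwise. The bubble then sat centred to within about 0.3 mm with the level free.
- **Press:** In the last pictures, under load, the bubble was about 0.4 mm off centre. The force sensor read a steady 11 N down, or about 14 N on the top with the level's weight, plus a 3–4 N sideways pull.
- **Bystanders:** None were touched that I noticed. I did not measure their positions again at the end.

**Disagreements:**
- One wrist-camera estimate of the level's position was about 13 mm off the others. A closer look sided with the others, and I used those.
- When I set the level down, it touched about 5 mm higher than expected, with up to 20 N on it. It sat flat once I let go.

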